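# Reset the bench power interlock with its key

### The job

Take the red-handled key from its blue stand and put it fully home in the keyhole on top of the grey interlock box, then turn it clockwise (seen from above) until you feel it rest against its stop, without forcing it. Turn it back home, draw it out and stand it back in its stand, fully down; be gentle with the lock and leave the other things on the bench alone.

Things in the scene. Friction and masses are not known exactly. Their poses are not given: they have to be found in the camera images.
- key: Brass interlock key, about 80 g, upright, 61 mm tall. Origin: centre of its lower end; z up along the stem. From the bottom: a flat bar (the ears) 28 mm along key x, 7 mm along key y, z 0 to 8 mm, lower edges bevelled 1 mm; a round stem of 7 mm diameter; a collar disc of 36 mm diameter, z 17 to 21 mm; then the red handle. Half a turn about z makes no difference.
- key_handle (a point): Point on the key's axis 46 mm above its lower end, inside the flat red handle: 34 mm along key x, 10 mm thick along key y, from 21 to 61 mm above the lower end. Pinch it across its thickness. Axes as the key's.
- lock: Fixed grey interlock box 140 (x) x 120 (y) x 75 mm high with a steel lock plate in the middle of its top. Origin: centre of its underside; z up. On the plate green lines mark the key's home direction (the box's x axis), red lines the range where the stop lies. More than 40 N between key and lock damages it.
- keyhole (a point): Centre of the keyhole at the plate's top face, 75 mm above the table, on the turning axis. A slot 30.4 mm along the box's x, 9.4 mm along its y through the 5 mm plate: the ears pass only within about 5 degrees of the box's x. Below it the ears turn freely and are trapped. Fully home, the key's collar rests on the plate, its lower end 17 mm below this point. Axes as the box's.
- rotor (a joint): The barrel inside the lock that the key's ears turn, rad: 0 = home (a fixed end stop), growing clockwise seen from above. Friction about 0.05 N m, no spring: it stays where it is left. The key has about 0.09 rad of play in it on either side, so the barrel lags the key.
- stop: The lock's end stop, a hidden pin, set differently in every lock: it meets one ear about 11 mm from the axis when the key is 0.70 to 1.47 rad from home. Origin: on the turning axis 30 mm below the plate top; it does not show the setting, which must be felt (side force, moment). Stiff: each 0.01 rad past touch adds 1 to 2 N. Rest on it with 2 N or more for a moment; over 15 N bends it.
- stand: Fixed blue block 90 x 70 mm, 50 mm high, on a 110 x 90 mm base plate. Origin: centre of its underside; z up. It may stand on either side of the lock.
- stand_slot (a point): Centre of the mouth of the stand's slot, 50 mm above the table: 33 mm along the stand's x, 12 mm along its y, 38 mm deep. The key stands in it with its ears along the stand's x and its collar on the stand's top, so its origin is 17 mm below this point.
- board: Bystander: populated green circuit board on four feet, 120 x 90 x 43 mm. Origin: centre of its underside.
- spool: Bystander: spool of solder wire, 58 mm across, 45 mm high. Origin: centre of its underside.
- screwdriver: Bystander: orange-handled screwdriver lying down, 200 mm long, handle 26 mm thick. Origin: under the middle of its length.
- adapter: Bystander: black power brick 140 x 65 x 38 mm. Origin: centre of its underside.
- cup: Bystander: blue ceramic cup 72 mm across, 90 mm high. Origin: centre of its underside.
- flux: Bystander: small amber jar 40 mm across, 70 mm high. Origin: centre of its underside.
Not all that is in view belongs to the job. Leave any pink look-alike of the key alone. What is shaped like the lock but turquoise is not meant.

How it is judged:
On the way, in this order (a step that is already met when the one before it is completed fails the run):
1. the key is fully home in the lock (collar within 4 mm of the plate, within 4 mm of the keyhole's axis) (z of key in the frame of lock below 0.062 m and horizontal distance between key and keyhole below 0.004 m and value of joint rotor below 0.2 rad), for 0.2 s.
2. the key is turned clockwise and rests against the stop with at least 1.5 N (z of key in the frame of lock below 0.062 m and horizontal distance between key and keyhole below 0.004 m and value of joint rotor above 0.5 rad and contact force between key and stop above 1.5 N), for 0.2 s.
3. the barrel is turned back home (within 0.2 rad) with the key still in the lock (all of step 1), for 0.1 s.
4. the key is drawn out of the lock (z of key in the frame of lock above 0.078 m), for 0.1 s.
At the end, for the whole second after the job is handed in: The key stands at rest in its stand, released, upright within 0.1 rad, within 7 mm of the slot's centre and with its collar within 3 mm of the stand's top; the lock's barrel is within 0.2 rad of home (horizontal distance between key and stand_slot below 0.007 m and z of key in the frame of stand below 0.036 m and angle between key's own z axis and vertical below 0.1 rad and linear speed of key below 0.02 m/s and value of joint rotor below 0.2 rad); the robot touches nothing.
It fails at once if the key is forced against the stop (over 15 N) (contact force between key and stop above 15 N).
It fails at once if the key is forced in the lock (over 40 N) (contact force between key and lock above 40 N).
It fails at once if the arm or fingers hit the lock (over 15 N) (contact force between the arm and lock above 15 N).
It fails at once if a bystander is moved by more than 30 mm (distance of any of board, spool, screwdriver, adapter, cup, flux from where it was at the start of the episode above 0.03 m).
It also fails if it takes over 72 s, if anything falls off the work surface, if the arm or the gripper's body presses on something with over 40 N, if the wrist force passes 120 N, or if a joint passes its speed limit or range.

### The arm

A 6-joint arm with a two-finger parallel gripper is mounted at the origin on the work surface. World frame = base frame: x ahead of the robot, y to its left, z up, the work surface at z = 0. Lengths are in m, angles in rad, forces in N, time in s.
With the tool pointing down it reaches from about 0.3 to 0.775 m from the base axis. Payload 14.6 kg.
Tool frame: the origin (TCP) lies midway between the tips of the shut fingers; the grasp point (between the pads) lies manip.grip_depth behind it (manip.grip_depth is the distance from the TCP to the grasp point, in m); z points along the fingers, y is the line along which they close (so a half turn about z gives the same grasp; the last joint's range is limited). The gripper opens to 94 mm and grips with 3 to 60 N. Pads are 16 mm wide; open, the fingers measure 119 mm over their backs; the gripper's body (75 mm by 177 mm) begins 78 mm behind the grasp point.
Start: joints at [1.162, 0.3, 1.521, -0, 1.321, -0.067], TCP at [0.184, 0.518, 0.205] pointing down, gripper open.
Joint ranges: [-3.03, 3.03], [-0.79, 2.21], [0.23, 2.52], [-1.04, 4.18], [0, 3.07], [-2.55, 2.55]. Speed limits (rad/s): [2.22, 2.22, 2.57, 3.14, 3.14, 3.14].

### API

Orientations are given as a 3x3 rotation matrix whose columns are the frame's x, y, z axes.
In Python, from workcell import manip gives the robot as it stands. Calls block until the motion is done:
- manip.move_ptp(position, orientation): joint-space move of the TCP to a pose.
- manip.move_l(position, rotation=None, velocity=0.15, force_limit=None): straight line of the TCP; rotation=None keeps the orientation; velocity is the mean speed in m/s. With force_limit (N) it stops when the force on the tool has changed by that much, and returns True; else False.
- manip.move_j(angles): joint-space move.
- manip.grip(opening): finger opening in m; the grip force is fixed at half the most; returns when the fingers have stopped.
- manip.pause(seconds).
- manip.ik(position, orientation): joint angles nearest the present ones, or None.
- manip.camera(name): name is "scene" or "top" or "wrist"; returns a dict with "pixels" (420x560x3 uint8, red, green, blue), "depth" (420x560 float32, m along the optical axis (not along the pixel's ray), 0 where there is no reading), "intrinsics" (3x3 intrinsics, pixels), "dist_coeffs" ([k1, k2, p1, p2, k3] as OpenCV has them; the pictures are not rectified), "pose" (4x4, takes a point from camera to world coordinates). Camera axes: x right, y down, z forward; pixel columns grow to the right and rows downward; lengths in m; the calibration is good to about 2 mm. A picture is of the moment at which its call begins.
A pose or a line that the arm cannot do raises manip.IKError and nothing moves.
- manip.finish_job(): hands the job in; it is judged then, once.
Trained networks look in a picture, given as the dict that the camera call returned (one of the last four; its "shot" number tells which), for a name from the list of things; names that differ only in an ending like _2 or _b are one class to them, and where a whole thing is asked for, a point or a joint stands for the part that bears it (a point fixed in the world has none). Each returns a list of dicts, best first, with "confidence" (0 to 1); they miss things now and then, are a little off and sometimes report something else, mostly with a low value. They report only what shows in the picture. A call takes as long as a camera call. They do not tell look-alikes from the thing itself.
- manip.search_frame(query, picture): "bbox" ([left, top, width, height] as shares, 0 to 1, of the picture: columns of its width, rows of its height, round what is visible of it).
- manip.outline_of(query, picture): "region" (420x560 bool, what is visible of it) and "bbox" ([left, top, width, height] as shares, 0 to 1, of the picture: columns of its width, rows of its height, round what is visible of it).
- manip.place_of(query, picture): "xy" ([column, row] as shares, 0 to 1, of the picture: columns of its width, rows of its height: a listed point, or the origin of a listed thing).
Readings, each from a call of its own:
- manip.read_time_s(): time.
- manip.read_joint_positions(): joint angles.
- manip.read_qvel(): joint speeds.
- manip.read_joint_efforts(): joint torques, N m.
- manip.read_tcp_pos(): TCP position.
- manip.read_ee_rot(): TCP orientation.
- manip.read_wrist_force(): force on the tool from outside, world axes, zero at the start.
- manip.read_wrist_torque(): the same for the moment, N m.
- manip.read_grip_width(): finger opening in m.
- manip.read_grasp_force(): force on a finger pad.
Only numpy, scipy, OpenCV 4.12 (cv2) and the standard library are available. Lean on these libraries where they do the work, as an engineer would, in place of code of your own. Each camera call takes 0.05 s, during which the arm holds its last target. There are 200 camera calls.

## Working session

There is one attempt and no reset: what is moved stays moved. The work goes in short steps, each a Python script; the robot and the scene stay as the last script left them, time stands still between calls to the robot, and variables do not carry over. Pictures are saved under pics/ and viewed, at most 10 in all, crops included, and the job is handed in when it is done.

```bash
ls; mkdir -p pics
python3 - <<'E'
from workcell import manip
import cv2,numpy as np
ims=[]
for n in ["scene","top"]:
    c=manip.camera(n); np.savez(f"/tmp/{n}.npz",**{k:v for k,v in c.items() if k!='shot'})
    cv2.imwrite(f"pics/{n}0.png",cv2.cvtColor(c["pixels"],cv2.COLOR_RGB2BGR))
    print(n,c["pose"].round(3).tolist(),c["intrinsics"].tolist(),c["dist_coeffs"])
    for q in ["key","lock","stand","keyhole","stand_slot","key_handle"]:
        print(q,[(np.round(np.array(d["xy"])*[560,420]).tolist(),round(d["confidence"],2)) for d in manip.place_of(q,c)])
print(manip.grip_depth,manip.read_time_s(),manip.read_ee_rot().round(3).tolist())
E
```

```text
pics
scene [[0.432, 0.591, -0.681, 1.459], [0.902, -0.286, 0.324, -0.406], [-0.003, -0.755, -0.656, 0.985], [0.0, 0.0, 0.0, 1.0]] [[542.6976291775134, 0.0, 268.7555411535522], [0.0, 542.6976291775134, 200.9590067822498], [0.0, 0.0, 1.0]] [-0.02001587  0.          0.          0.          0.        ]
key [([274.0, 219.0], 0.79), ([317.0, 205.0], 0.69), ([284.0, 195.0], 0.67), ([317.0, 192.0], 0.44)]
lock [([204.0, 245.0], 0.84), ([170.0, 196.0], 0.82), ([404.0, 237.0], 0.6)]
stand [([313.0, 214.0], 0.84)]
keyhole [([165.0, 175.0], 0.84), ([202.0, 222.0], 0.71)]
stand_slot [([313.0, 198.0], 0.85), ([204.0, 221.0], 0.69)]
key_handle [([314.0, 191.0], 0.75), ([285.0, 181.0], 0.62), ([272.0, 209.0], 0.57)]
top [[0.005, -0.992, 0.127, 0.402], [-1.0, -0.004, 0.001, 0.02], [-0.001, -0.127, -0.992, 1.1], [0.0, 0.0, 0.0, 1.0]] [[395.89756189218934, 0.0, 283.0280745342002], [0.0, 395.89756189218934, 213.33051010373921], [0.0, 0.0, 1.0]] [-0.01394754  0.          0.          0.          0.        ]
key [([243.0, 255.0], 0.71), ([232.0, 210.0], 0.7), ([269.0, 220.0], 0.46)]
lock [([351.0, 300.0], 0.93), ([340.0, 222.0], 0.62)]
stand [([232.0, 215.0], 0.83)]
keyhole [([342.0, 224.0], 0.92), ([354.0, 302.0], 0.87)]
stand_slot [([229.0, 210.0], 0.65)]
key_handle [([229.0, 208.0], 0.72), ([272.0, 223.0], 0.71), ([238.0, 250.0], 0.7)]
0.0188 0.7 [[-0.942, 0.335, 0.0], [0.335, 0.942, -0.0], [-0.0, -0.0, -1.0]]
```

View pics/top0.png

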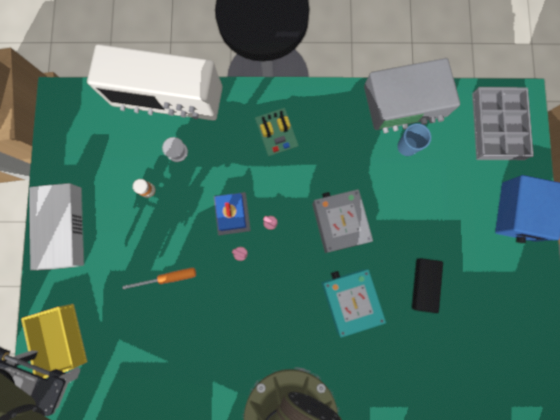

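View pics/scene0.png

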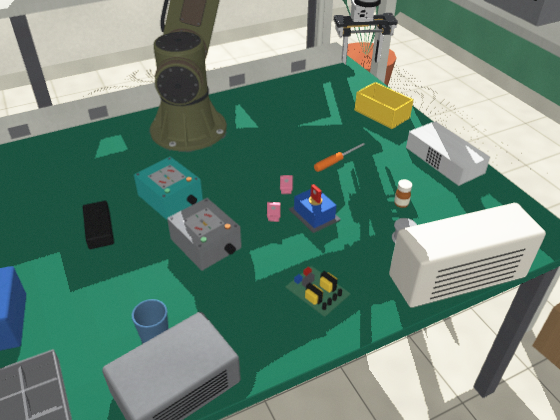

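```bash
cat > h.py <<'E'
from workcell import manip
import cv2,numpy as np
def R(a):  # tool down, tool x along world angle a
    c,s=np.cos(a),np.sin(a); return np.array([[c,s,0],[s,-c,0],[0,0,-1.]])
def px2w(c,uv,z):
    p=cv2.undistortPoints(np.array(uv,float).reshape(-1,1,2),c["intrinsics"],c["dist_coeffs"])[:,0]
    d=np.c_[p,np.ones(len(p))]@c["pose"][:3,:3].T; o=c["pose"][:3,3]
    return (o+d*((z-o[2])/d[:,2])[:,None])[:,:2]
def shot(n,f):
    c=manip.camera(n); cv2.imwrite(f"pics/{f}.png",cv2.cvtColor(c["pixels"],cv2.COLOR_RGB2BGR))
    np.savez(f"/tmp/{f}.npz",**{k:v for k,v in c.items() if k!='shot'}); return c
E
python3 - <<'E'
from h import *
a=np.arctan2(.335,-.942)
manip.move_l([.184,.518,.30])
for n,p in [("stand",[.50,.158,.30]),("lock",[.46,-.133,.30])]:
    manip.move_ptp(p,R(np.pi)); manip.pause(.3)
    c=shot("wrist","w_"+n); print(n,c["pose"].round(3).tolist(),manip.read_joint_positions().round(2),manip.read_tcp_pos().round(4))
    for q in ["key","keyhole","stand_slot","key_handle","lock","stand"]:
        print(q,[(np.round(np.array(d["xy"])*[560,420]).tolist(),round(d["confidence"],2)) for d in manip.place_of(q,c)])
print(c["intrinsics"],c["dist_coeffs"],manip.read_time_s(),manip.read_wrist_force(),manip.read_wrist_torque())
E
```

```text
stand [[-0.001, 0.962, 0.272, 0.42], [1.0, 0.001, -0.001, 0.158], [-0.001, 0.272, -0.962, 0.478], [0.0, 0.0, 0.0, 1.0]] [ 0.24  0.19  1.44 -0.    1.51 -1.33] [0.4999 0.1582 0.3   ]
key [([260.0, 136.0], 0.79), ([215.0, 188.0], 0.77), ([276.0, 209.0], 0.6)]
keyhole [([23.0, 38.0], 0.79), ([70.0, 197.0], 0.7)]
stand_slot [([277.0, 211.0], 0.6)]
key_handle [([207.0, 197.0], 0.97), ([264.0, 135.0], 0.89), ([278.0, 216.0], 0.72)]
lock [([98.0, 190.0], 0.83), ([59.0, 49.0], 0.69), ([277.0, 220.0], 0.31)]
stand []
lock [[-0.001, 0.962, 0.272, 0.381], [1.0, 0.001, -0.001, -0.133], [-0.001, 0.272, -0.962, 0.478], [0.0, 0.0, 0.0, 1.0]] [-0.36  0.08  1.56  0.    1.5  -1.93] [ 0.4602 -0.1326  0.3   ]
key [([454.0, 230.0], 0.71), ([439.0, 162.0], 0.58)]
keyhole [([274.0, 225.0], 0.93)]
stand_slot []
key_handle [([396.0, 220.0], 0.67), ([458.0, 164.0], 0.58)]
lock [([256.0, 75.0], 0.81), ([272.0, 208.0], 0.7)]
stand [([444.0, 228.0], 0.55)]
[[295.24977324   0.         275.00802283]
 [  0.         295.24977324 211.70271218]
 [  0.           0.           1.        ]] [-0.0324175  0.         0.         0.         0.       ] 5.6583 [ 0.42776632  0.43669135 -0.59447622] [0.08470587 0.00546072 0.00017854]
```

View pics/w_stand.png

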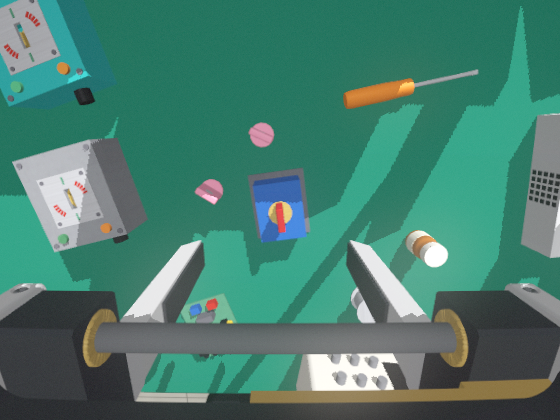

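View pics/w_lock.png

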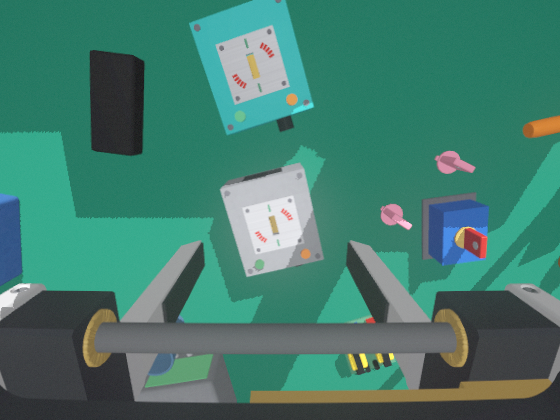

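The stand image shows the red handle at about (280,216). The lock plate is at about (274,225), with its slot and green marks roughly along world x. Next come close views at two opposite yaws, so the camera offset cancels.

```bash
cat >> h.py <<'E'
def rect(c,kind,z,near):
    hsv=cv2.cvtColor(c["pixels"],cv2.COLOR_RGB2HSV).astype(int); H,S,V=hsv[...,0],hsv[...,1],hsv[...,2]
    m={"plate":(S<25)&(V>190),"red":((H<8)|(H>172))&(S>150)&(V>90),"blue":(H>105)&(H<128)&(S>120)&(V>60)}[kind].astype(np.uint8)
    if kind!="red": m=cv2.morphologyEx(m,cv2.MORPH_OPEN,np.ones((3,3),np.uint8))
    best=None
    for q in cv2.findContours(m,cv2.RETR_EXTERNAL,cv2.CHAIN_APPROX_NONE)[0]:
        if cv2.contourArea(q)<60: continue
        w=px2w(c,q[:,0],z).astype(np.float32); r=cv2.minAreaRect(w)
        d=np.hypot(*(np.array(r[0])-near))
        if d<.06 and (best is None or r[1][0]*r[1][1]>best[1][0]*best[1][1]): best=r
    if best is None: return None
    b=cv2.boxPoints(best); e=max([b[1]-b[0],b[2]-b[1]],key=np.linalg.norm)
    return np.array(best[0]),np.array(best[1]),np.degrees(np.arctan2(e[1],e[0]))%180
E
python3 - <<'E'
from h import *
c=dict(np.load("/tmp/w_lock.npz")); L=px2w(c,[[274,225]],.075)[0]; print("L",L,rect(c,"plate",.075,L))
c=dict(np.load("/tmp/w_stand.npz")); K=px2w(c,[[281,216]],.094)[0]; print("K",K,rect(c,"red",.094,K))
for n,P,ys in [("lock",L,(np.pi,0)),("key",K,(0,np.pi))]:
    for i,y in enumerate(ys):
        manip.move_ptp([P[0]-.0*np.cos(y),P[1],.20],R(y)); manip.pause(.25)
        c=shot("wrist",f"c_{n}{i}")
        for k,z in ([("plate",.075)] if n=="lock" else [("red",.094),("blue",.05)]): print(n,i,k,rect(c,k,z,P))
print(manip.read_time_s())
a=[cv2.imread(f"pics/c_{n}.png")[60:360,80:480] for n in("lock0","lock1","key0","key1")]
cv2.imwrite("pics/m1.png",np.vstack([np.hstack(a[:2]),np.hstack(a[2:])]))
E
```

```text
L [ 0.5141517  -0.13452409] (array([ 0.51394486, -0.13539851]), array([0.13830253, 0.11727209]), np.float32(14.093748))
K [0.53471898 0.16581011] (array([0.53652495, 0.16420688]), array([0.04056339, 0.00884248]), np.float32(6.882912))
lock 0 plate (array([ 0.51456642, -0.13528039]), array([0.13701749, 0.11729167]), np.float32(14.229771))
lock 1 plate (array([ 0.51599616, -0.13539371]), array([0.1371215 , 0.11751331]), np.float32(14.170575))
key 0 red (array([0.5460161 , 0.16519839]), array([0.03775857, 0.00916199]), np.float32(7.0348873))
key 0 blue (array([0.54375052, 0.16516931]), array([0.09208947, 0.07009116]), np.float32(7.9489226))
key 1 red (array([0.53733367, 0.1647729 ]), array([0.03985304, 0.00924557]), np.float32(7.06069))
key 1 blue (array([0.53851342, 0.16447574]), array([0.09373581, 0.07011694]), np.float32(7.9404078))
13.8333
```

View pics/m1.png

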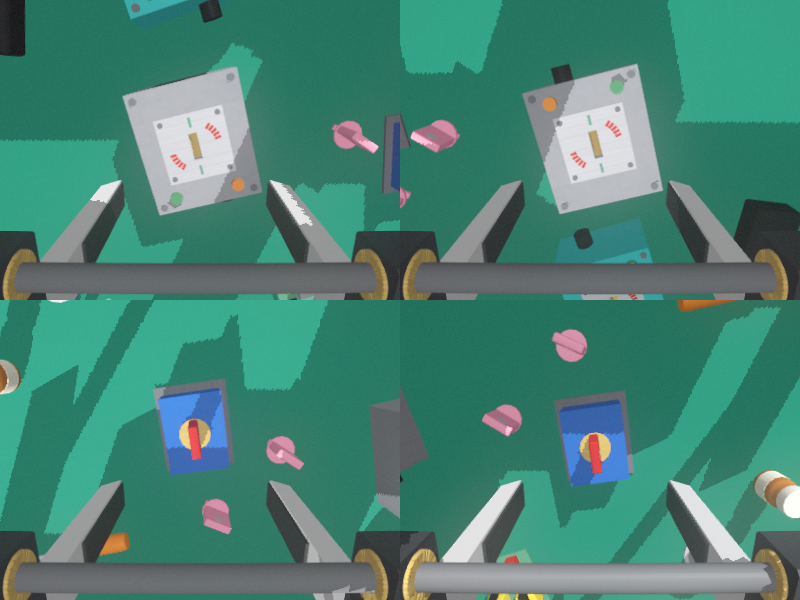

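Run:
```python
from h import *
L=np.array([.5153,-.1353])
for i in (0,1):
    c=dict(np.load(f"/tmp/c_lock{i}.npz")); hsv=cv2.cvtColor(c["pixels"],cv2.COLOR_RGB2HSV).astype(int); H,S,V=hsv[...,0],hsv[...,1],hsv[...,2]
    v,u=np.mgrid[0:420,0:560]; w=px2w(c,np.c_[u.ravel(),v.ravel()],.075).reshape(420,560,2); d=np.hypot(*(w-L).transpose(2,0,1))
    b=(d<.022)&(H>12)&(H<35)&(S>60); r=cv2.minAreaRect(w[b].astype(np.float32)); print("slot",b.sum(),w[b].mean(0).round(4),r)
    g=(d<.035)&(H>45)&(H<95)&(S>50); p=w[g]; s=p[:,0]>L[0]
    if s.any() and (~s).any():
        A,B=p[s].mean(0),p[~s].mean(0); print("green",g.sum(),((A+B)/2).round(4),np.degrees(np.arctan2(*(A-B)[::-1])).round(2),np.linalg.norm(A-B))
    W=(d<.06)&(S<40)&(V>215); 
    for q in cv2.findContours(cv2.morphologyEx(W.astype(np.uint8),cv2.MORPH_OPEN,np.ones((3,3),np.uint8)),0,1)[0]:
        if cv2.contourArea(q)>1000: print("plate",cv2.minAreaRect(px2w(c,q[:,0],.075).astype(np.float32)))
```

```text
slot 174 [ 0.5134 -0.1357] ((0.5136507749557495, -0.13573886454105377), (0.025818191468715668, 0.00775392260402441), 13.769632339477539)
green 29 [ 0.5151 -0.1354] 14.12 0.05381518988663386
plate ((0.5148435235023499, -0.13532158732414246), (0.07334717363119125, 0.07318082451820374), 14.00499153137207)
slot 179 [ 0.5175 -0.1351] ((0.51728355884552, -0.13504090905189514), (0.026094047352671623, 0.0077488841488957405), 13.825854301452637)
green 29 [ 0.5159 -0.1353] 13.96 0.05365963714217353
plate ((0.5157648324966431, -0.13532587885856628), (0.07326705753803253, 0.0734478160738945), 14.017407417297363)
```

Run:
```python
from h import *
y=np.pi+np.radians(7.05); P=[.5417,.1650]
manip.grip(.045)
manip.move_ptp(P+[.125],R(y))
print(manip.move_l(P+[.0602],velocity=.06,force_limit=6), manip.read_tcp_pos().round(4))
manip.grip(0.0); print(manip.read_grip_width(),manip.read_grasp_force(),manip.read_wrist_force().round(2))
print(manip.move_l(P+[.19],velocity=.1), manip.read_grip_width(),manip.read_wrist_force().round(2),manip.read_wrist_torque().round(3))
c=shot("wrist","g0")
y=np.pi+np.radians(14.0); L=[.5154,-.1354]
manip.move_ptp(L+[.19],R(y)); manip.pause(.2)
c=shot("wrist","g1"); cv2.imwrite("pics/g1c.png",cv2.resize(cv2.imread("pics/g1.png")[80:380,130:430],None,fx=2,fy=2))
print(manip.read_time_s(),manip.read_wrist_force().round(2),manip.read_wrist_torque().round(3))
```

```text
False [0.5419 0.1651 0.0606]
0.009760439370796146 30.00008136034012 [-0.48 -0.65  0.48]
False 0.010195102869896718 [ 0.13 -0.25 -0.58] [ 0.069  0.051 -0.025]
19.9 [-0.39 -0.25 -0.49] [ 0.052 -0.001  0.003]
```

View pics/g1c.png

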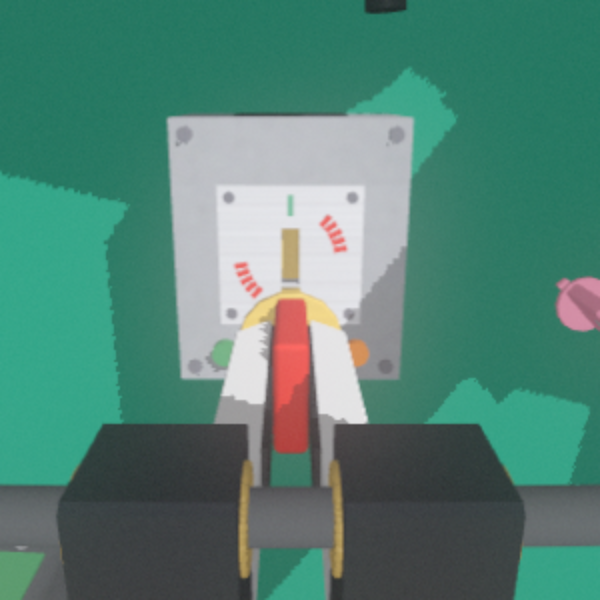

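Run:
```python
from h import *
c=dict(np.load("/tmp/g1.npz")); a=np.radians(14); L=np.array([.5154,-.1354])
u=np.array([np.cos(a),np.sin(a)])
for r in (224.5,225,225.5): w=px2w(c,[[275.5,r]],.1838)[0]; print(((w-L)@u).round(4), ((w-L)@[-u[1],u[0]]).round(4))
hsv=cv2.cvtColor(c["pixels"],cv2.COLOR_RGB2HSV)[215:245,245:306]; m=(hsv[...,0]>15)&(hsv[...,0]<32)&(hsv[...,1]>70)
for r in range(0,30,1): 
    q=np.where(m[r])[0]
    if len(q): print(r+215,q.min()+245,q.max()+245,len(q))
p=list(L)
manip.move_l(p+[.108],velocity=.12); manip.pause(.3)
print(manip.read_tcp_pos().round(4),manip.read_wrist_force().round(2),manip.read_wrist_torque().round(3))
print(manip.move_l(p+[.0862],velocity=.02,force_limit=5),manip.read_tcp_pos().round(4),manip.read_wrist_force().round(2),manip.read_wrist_torque().round(3),manip.read_time_s())
```

```text
-0.0186 0.0007
-0.0183 0.0007
-0.0179 0.0007
215 271 278 8
216 271 278 8
217 271 278 8
218 272 278 7
224 272 278 7
225 271 279 9
226 270 280 11
227 268 282 15
228 265 285 21
229 263 287 14
230 261 290 17
231 259 291 19
232 258 292 20
233 257 293 22
234 257 294 23
235 256 295 25
236 255 295 25
237 254 296 28
238 253 297 29
239 253 297 29
240 252 298 24
241 252 298 18
242 252 299 12
243 251 299 7
244 251 299 2
[ 0.5156 -0.1354  0.1084] [ 0.06 -0.72 -1.17] [0.014 0.026 0.01 ]
False [ 0.5155 -0.1354  0.0863] [-0.41 -0.78 -1.78] [ 0.035  0.013 -0.038] 22.275
```

```bash
cat >> h.py <<'E'
def ft(n=12):
    a=[]
    for _ in range(n): a.append(np.r_[manip.read_wrist_force(),manip.read_wrist_torque()]); manip.pause(.01)
    a=np.array(a); return a.mean(0),a.std(0)
E
python3 - <<'E'
from h import *
print(manip.move_l([.5154,-.1354,.0852],velocity=.02,force_limit=4),manip.read_tcp_pos().round(4)); manip.pause(.25)
t=manip.read_time_s(); m,s=ft(); print(m.round(3),s.round(3),manip.read_time_s()-t)
q0=manip.read_joint_positions(); np.save("/tmp/q0.npy",q0); print(q0.round(4))
for d in (.2,.4,.6,.62):
    q=q0.copy(); q[5]+=d; manip.move_j(q); m,_=ft(); print(d,m.round(3),manip.read_joint_positions()[5]-q0[5],manip.read_tcp_pos().round(4),manip.read_time_s())
E
```

```text
False [ 0.5154 -0.1354  0.0852]
[ 0.213 -0.175 -0.469  0.02  -0.025  0.009] [0.458 0.331 0.517 0.019 0.02  0.035] 0.10000000000000142
[-0.3256  0.3944  1.694   0.      1.0531 -2.1408]
0.2 [ 1.32   4.224  0.022  0.917 -0.239  0.019] 0.1959363019900171 [ 0.5155 -0.1351  0.0853] 23.2833
0.4 [ 1.2    5.2    0.282  1.095 -0.253  0.032] 0.39716162633487473 [ 0.5155 -0.1351  0.0852] 23.6917
0.6 [ 1.065  5.438  0.406  1.127 -0.276  0.029] 0.5971186465012108 [ 0.5155 -0.1351  0.0852] 24.1
0.62 [ 2.009  5.51  -0.051  1.259 -0.397  0.055] 0.6170965721636765 [ 0.5156 -0.135   0.0852] 24.45
```

Run:
```python
from h import *
q0=np.load("/tmp/q0.npy"); d=.62; h=[]
while d<1.55:
    d+=.02; q=q0.copy(); q[5]+=d; manip.move_j(q); m,_=ft(16); h.append(m)
    print(round(d,3),m[[0,1,2,5]].round(2),m[5].round(3),manip.read_time_s())
    if len(h)>3:
        b=np.mean(h[-5:-1] if len(h)<6 else h[-6:-2],0)
        if np.hypot(*(m-b)[:2])>2.2 or m[5]-b[5]>.05: print("stop?"); break
np.save("/tmp/d.npy",d)
```

```text
0.64 [ 1.66  5.68 -0.19  0.04] 0.04 24.8333
0.66 [2.09 5.9  0.07 0.04] 0.035 25.2167
0.68 [2.07 5.78 0.11 0.04] 0.038 25.6
0.7 [ 1.96  5.8  -0.07  0.03] 0.029 25.9833
0.72 [ 1.86  5.75 -0.11  0.03] 0.026 26.3667
0.74 [2.08 5.77 0.08 0.04] 0.042 26.75
0.76 [1.9  5.9  0.27 0.04] 0.04 27.1333
0.78 [2.01 5.92 0.13 0.03] 0.027 27.5167
0.8 [ 2.28  5.83 -0.01  0.04] 0.043 27.9
0.82 [2.08 5.66 0.14 0.03] 0.034 28.2833
0.84 [ 2.22  5.94 -0.17  0.05] 0.046 28.6667
0.86 [ 2.55  6.14 -0.38  0.06] 0.061 29.05
0.88 [ 2.96  6.37 -0.55  0.09] 0.086 29.4333
0.9 [ 3.57  6.69 -0.84  0.12] 0.122 29.8167
stop?
```

Run:
```python
from h import *
manip.pause(.2); m,_=ft(16); print(m.round(3))
q0=np.load("/tmp/q0.npy"); q=q0.copy()
for d in (.7,.35,0): q[5]=q0[5]+d; manip.move_j(q)
manip.pause(.2); m,_=ft(16); print("home",m.round(3),manip.read_tcp_pos().round(4),manip.read_time_s())
q[5]=q0[5]-.02; manip.move_j(q); m,_=ft(16); print("-.02",m.round(3))
q[5]=q0[5]; manip.move_j(q); m,_=ft(16); print("0",m.round(3),manip.read_grip_width(),manip.read_time_s())
```

```text
[ 3.693  6.55  -0.832  1.427 -0.771  0.117]
home [ 0.997  5.367  1.108  1.174 -0.197 -0.009] [ 0.5154 -0.1352  0.0852] 31.6417
-.02 [ 0.504  5.552  1.006  1.249 -0.104 -0.033]
0 [ 0.828  5.143  0.798  1.147 -0.177 -0.026] 0.009865414663234012 32.4083
```

Run:
```python
from h import *
p=manip.read_tcp_pos()
hit=manip.move_l([.5154,-.1354,.098],velocity=.02,force_limit=8); m,_=ft(16); print(hit,m.round(3),manip.read_tcp_pos().round(4),manip.read_grip_width(),manip.read_time_s())
if not hit:
    hit=manip.move_l([.5154,-.1354,.12],velocity=.05,force_limit=8); m,_=ft(); print(hit,m.round(3),manip.read_tcp_pos().round(4),manip.read_time_s())
```

```text
False [-0.061 -0.063 -0.793  0.049  0.006 -0.013] [ 0.5154 -0.1354  0.0979] 0.00973694026317443 33.3333
False [-0.199  0.084 -0.806  0.037  0.005  0.002] [ 0.5153 -0.1353  0.1197] 34.025
```

Run:
```python
from h import *
manip.move_l([.5154,-.1354,.19],velocity=.1)
y=np.pi+np.radians(7.9); P=[.5414,.1649]
manip.move_ptp(P+[.19],R(y)); manip.pause(.2)
c=shot("wrist","p0")
manip.move_l(P+[.095],velocity=.1); manip.pause(.25); ft(3)
hit=manip.move_l(P+[.0602],velocity=.025,force_limit=5); m,_=ft(); print(hit,m.round(3),manip.read_tcp_pos().round(4),manip.read_time_s())
cv2.imwrite("pics/p0c.png",cv2.resize(cv2.imread("pics/p0.png")[80:380,130:430],None,fx=2,fy=2))
```

```text
False [-0.091  0.194 -0.822  0.029 -0.012  0.003] [0.5414 0.1649 0.0603] 39.3
```

View pics/p0c.png

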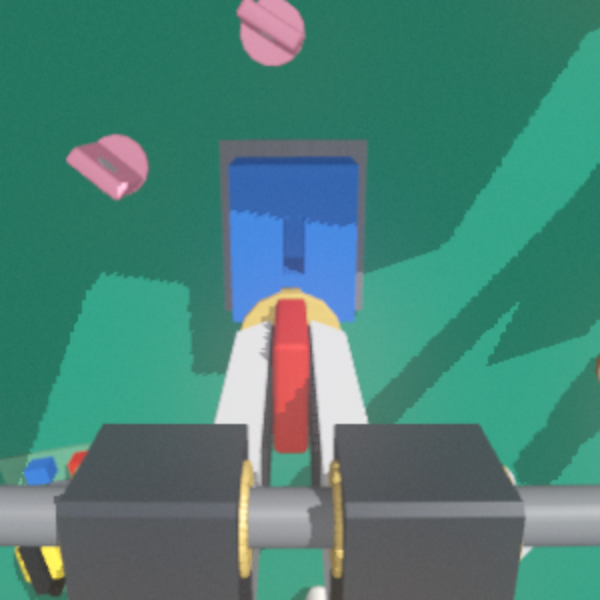

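The key is upright in the gripper, lined up with the slot at about (293,245), and went down without contact. Next I release it and check.

Run:
```python
from h import *
manip.grip(.045); manip.pause(.2); P=[.5414,.1649]
manip.move_l(P+[.20],velocity=.12); manip.pause(.5)
c=shot("wrist","e0"); print(rect(c,"red",.094,P),rect(c,"blue",.05,P),manip.read_time_s(),manip.read_wrist_force())
cv2.imwrite("pics/e0c.png",cv2.resize(cv2.imread("pics/e0.png")[80:380,130:430],None,fx=2,fy=2))
```

```text
(array([0.53744477, 0.16379946]), array([0.03907088, 0.00808704]), np.float32(7.9194274)) (array([0.53917205, 0.16456443]), array([0.09234054, 0.06993166]), np.float32(7.927655)) 42.0833 [0.64746151 0.29983269 1.63083369]
```

View pics/e0c.png

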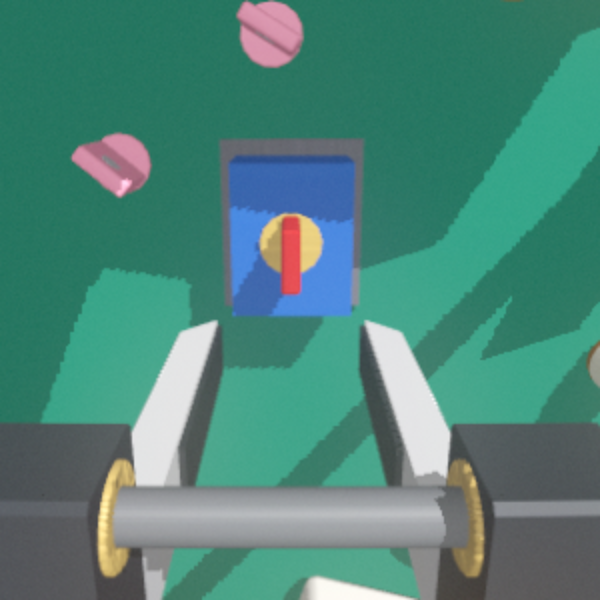

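The key stands upright in the stand at (291,250), collar flat on the block, and the gripper is clear.

```bash
python3 -c "
from workcell import manip
print(manip.finish_job())"
```

```text
the job is handed in; nothing more can be done
None
```

The job is handed in at about 42 s of the 72 s, verdict not shown: the key went home in the lock, was turned about 0.9 rad onto its stop (roughly 2–8 N by wrist readings), turned back, drawn out, and now stands upright in its stand.

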